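# Snap the guide shoe into its spring-clip holder

### The job

Pick up the white guide shoe with the bevelled metal ends and press it down, the way up it lies, between the two spring clips of the blue holder until both ends have snapped under their clips and the shoe sits fully home, level and centred on the two rests; bear down on it there with about 20 N to be sure that it has bottomed, then let go. The holder's height setting is not known, so feel for the snap and the bottom, and never force it. Leave the loose brown slide block and the small white block where they are.

Things in the scene. Friction and masses are not known exactly. Their poses are not given: they have to be found in the camera images.
- shoe: Loose white nylon guide shoe with grey metal ends, 0.15 to 0.31 kg. Origin: centre of its underside; y along its 110 mm length, x across its 24 mm width, z up. Bar 32 mm high. Ends bevelled above and below: half length 48 mm at the underside, 54 mm at 12, 55 mm at 26 mm up, 49 mm at 32 mm up. Starts flat on the table.
- shoe_grip (a point): Point in the shoe's middle, 26 mm above its underside, where it is best grasped across its 24 mm width (fingers closing along the shoe's x). A white grip rib, 56 mm long and 24 mm wide, tops the bar here, to 40 mm above the underside.
- stand: Fixed blue clip holder. Origin: centre of the underside of its base plate (70 mm along x, 130 along y, 8 thick). A post carries a blue beam along y, 30 mm wide, 132 long, with two black rests 14 mm high (26 mm in x, 12 in y) at y = +37 and -37 mm and a steel spring clip at each end. The beam is clamped at an UNMEASURED height: rest tops lie 58 to 78 mm above this origin.
- seat_nominal (a point): Fixed, 68 mm above the stand's origin, axes as the stand's. The shoe's origin belongs straight above or below this point, at the height of the rest tops (10 mm lower to 10 mm higher, to be felt), its y axis along the stand's y, either way round. Between the rests 14 mm are free for fingertips. More than 70 N in all between shoe and holder (clips 15 N, the rest your push) damages it.
- clip_l (a joint): Sprung clip at the stand's +y end, rad: 0 free, grows outward; 0.12 as the shoe's widest part passes, 0 to 0.07 (0.03 if centred) when home. 22 mm wide strip; nib (radius 3 mm) centred 31.6 mm above the rest tops, inner face at y = 49 mm when free; flare above it, to 46 mm above the rests. Pushing the shoe in takes about 5 to 12 N; at the snap it pulls down, then the rests stop it hard.
- clip_r (a joint): The same for the clip at the stand's -y end, mirrored.
- slide_block: Loose brown metal slide block lying flat, 87 x 58 x 22 mm, with a grey end and a small black wheel; a bystander.
- nylon_block_1: Loose small plain white nylon block, 24 x 50 x 24 mm; a bystander (not the shoe).
There are look-alikes about, which are no part of the job. There is more than one size of the shoe; the job needs the larger.

How it is judged:
By the outcome, as a careful person would: the job done as asked, in the order asked, and still so for the second after the job is handed in, with the robot touching nothing.
It also fails if it takes over 51 s, if anything falls off the work surface, if the arm or the gripper's body presses on something with over 40 N, if the wrist force passes 120 N, or if a joint passes its speed limit or range.

### The arm

A 6-joint arm with a two-finger parallel gripper is mounted at the origin on a cart in front of the work surface, level with it; the furniture and walls round the work are solid. World frame = base frame: x ahead of the robot, y to its left, z up, the work surface at z = 0. Lengths are in m, angles in rad, forces in N, time in s.
With the tool pointing down it reaches from about 0.275 to 0.85 m from the base axis. Payload 5.2 kg.
Tool frame: the origin (TCP) lies midway between the tips of the shut fingers; the grasp point (between the pads) lies 19 mm behind it; z points along the fingers, x is the direction in which the jaws open and shut, and the axes are right-handed (so a half turn about z gives the same grasp; the last joint's range is limited). The gripper opens to 85 mm and grips with 20 to 120 N. Pads are 22 mm wide; open, the fingers measure 114 mm over their backs; the gripper's body (76 mm by 85 mm) begins 54 mm behind the grasp point. The pads swing forward as they close: fully open they stand 13 mm farther back than shut.
Start: joints at [1.003, 0.259, 1.535, -0, 1.348, -0.203], TCP at [0.196, 0.514, 0.199] pointing down, gripper open.
Joint ranges: [-3.14, 3.14], [-0.91, 2.08], [0.19, 2.58], [-1.22, 4.36], [0.22, 2.71], [-3.12, 3.12]. Speed limits (rad/s): [2.57, 2.57, 3.14, 3.14, 3.14, 3.14].

### API

Orientations are given as a unit quaternion [w, x, y, z].
In Python, from rig import monitor, cams, ticket gives the robot as it stands.
- The arm moves only by the tool send_rows, never from a script. Its argument "increments" is a list that holds one entry, the list of rows, each a list of 7 numbers: the shift along the world's x, y, z in mm, then the turn, a rotation vector about the world's x, y, z in degrees, then the opening, from 0 (shut) to 1 (fully open). In form: [[[x, y, z, rx, ry, rz, gripper], ...]]. A call has 1 to 8 rows; each row shifts and turns the commanded pose from where the row before left it; what a row does not reach is not made up. A row lasts 1/12 s, in which the tool goes at most 41.7 mm and 7.16 degrees, less where a joint would pass 70% of its speed; a pose out of reach is approached as far as the arm can. A call is refused whole if a number of a shift passes 41.7 or a number of a turn 7.16, either way. A call with a gripper value outside its range is refused whole. The fingers move at their own pace and stop on an object; "force" is the grip in N (left out, the last holds). Time passes only in rows, so rows that do not move let the fingers close. It gives the time, the measured TCP pose, the force and the opening at its end, in the units of the state.
- monitor.get_state(): the state, without advancing time (a new reading comes with each control period).
- cams.get_image(name): name is "scene" or "top" or "wrist"; returns a dict with "img" (400x640x3 uint8, red, green, blue), "fx", "fy", "cx", "cy" (pixels), "R" (3x3) and "t" (3): a world point X has camera coordinates R X + t; the wrist camera has in their place "mount" (4x4, takes a point from camera to tool coordinates, whose origin is the TCP and whose axes are the tool frame's). Camera axes: x right, y down, z forward; pixel columns grow to the right and rows downward; lengths in m; the calibration is good to about 2 mm. A picture is of the moment at which its call begins: read the wrist's pose just before it. There is no depth.
- ticket.sign_off(): hands the job in, once; it reports no verdict.
The state is a dict: "time_s": time; "qpos": joint angles; "qvel": joint speeds; "tau": joint torques, N m; "position": TCP position; "ee_rot": TCP orientation; "wrist_force": force on the tool from outside, world axes, zero at the start; "wrist_torque": the same for the moment, N m; "opening": finger opening in m.
Only numpy, scipy, OpenCV 4.12 (cv2) and the standard library are available. Lean on these libraries where they do the work, as an engineer would, in place of code of your own. Each camera call takes 0.05 s, during which the arm holds its last target.

## Working session

There is one attempt and no reset: what is moved stays moved. The work goes in short steps, Python scripts to look and compute and a tool call to move; the robot and the scene stay as the last step left them, time stands still between calls to the robot, and variables do not carry over. Pictures are saved under pics/ and viewed, and the job is handed in when it is done.

Besides the shell and the picture viewer there is one more tool, called after "Emit:" as name(argument=value, ...) on one line, values as JSON. send_rows: Moves the arm, as the interface text tells. Its arguments: {"type":"object","properties":{"increments":{"type":"array","items":{"type":"array","items":{"type":"array","items":{"type":"number"}}}},"force":{"type":"number"}},"required":["increments"]}

```bash
mkdir -p pics; ls; cat > h.py <<'E'
import numpy as np,cv2
from scipy.spatial.transform import Rotation as Ro
from rig import monitor,cams,ticket
def q2R(q): return Ro.from_quat([q[1],q[2],q[3],q[0]]).as_matrix()
def grab(name,fn):
    s=monitor.get_state(); d=cams.get_image(name)
    cv2.imwrite('pics/'+fn+'.png',cv2.cvtColor(d['img'],cv2.COLOR_RGB2BGR))
    K=np.array([[d['fx'],0,d['cx']],[0,d['fy'],d['cy']],[0,0,1]])
    if 'R' in d: R=np.array(d['R']);t=np.array(d['t'])
    else:
        M=np.array(d['mount']);T=np.eye(4);T[:3,:3]=q2R(s['ee_rot']);T[:3,3]=s['position']
        W=np.linalg.inv(T@M);R=W[:3,:3];t=W[:3,3]
    np.savez('pics/'+fn+'.npz',img=d['img'],K=K,R=R,t=t)
    return s
def load(fn): return np.load('pics/'+fn+'.npz')
def onplane(c,uv,z):
    K,R,t=c['K'],c['R'],c['t'];o=-R.T@t
    d=R.T@np.linalg.inv(K)@np.array([uv[0],uv[1],1.])
    return o+d*(z-o[2])/d[2]
def tri(cs,uvs):
    A=np.zeros((3,3));b=np.zeros(3);L=[]
    for c,uv in zip(cs,uvs):
        K,R,t=c['K'],c['R'],c['t'];o=-R.T@t
        d=R.T@np.linalg.inv(K)@np.array([uv[0],uv[1],1.]);d/=np.linalg.norm(d)
        P=np.eye(3)-np.outer(d,d);A+=P;b+=P@o;L.append((o,d))
    X=np.linalg.solve(A,b)
    return X,[float(np.linalg.norm(np.cross(d,X-o))) for o,d in L]
def proj(c,X):
    p=c['K']@(c['R']@np.array(X)+c['t']);return p[:2]/p[2]
E
python3 - <<'E'
from h import *
for n in('scene','top','wrist'): s=grab(n,n+'0')
print(s)
for n in('scene','top'): c=load(n+'0');print(n,c['K'][0,0],-c['R'].T@c['t'],c['R'][2])
E
```

```text
pics
{'time_s': 0.1, 'qpos': array([ 1.00319794e+00,  2.59290490e-01,  1.53596507e+00,  1.59832528e-06,
        1.34799236e+00, -2.02807524e-01]), 'qvel': array([ 0.00010071, -0.00201408, -0.0024087 , -0.00030004,  0.00107739,
        0.00025949]), 'tau': array([ 3.04046138e-03, -4.46962345e+01, -2.91250706e+01, -3.96935311e-04,
        6.30834911e-03, -7.23804760e-05]), 'position': array([0.19591116, 0.51336945, 0.19785034]), 'ee_rot': array([ 3.21727205e-04,  8.23636247e-01,  5.67117844e-01, -7.62542619e-04]), 'wrist_force': array([0.67916066, 1.10791339, 0.16130556]), 'wrist_torque': array([-0.05913605,  0.01534958,  0.03255168]), 'opening': 0.08543579970403066}
scene 368.8851864098418 [ 0.00721516 -0.50647129  0.48493638] [ 0.59315073  0.64188046 -0.4859647 ]
top 507.8404009761148 [0.35532866 0.04463957 1.27804746] [ 1.18420033e-01 -9.07468656e-04 -9.92963178e-01]
```

View pics/scene0.png

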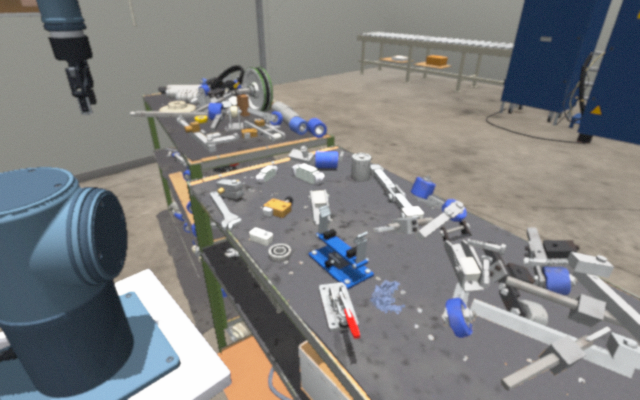

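View pics/top0.png

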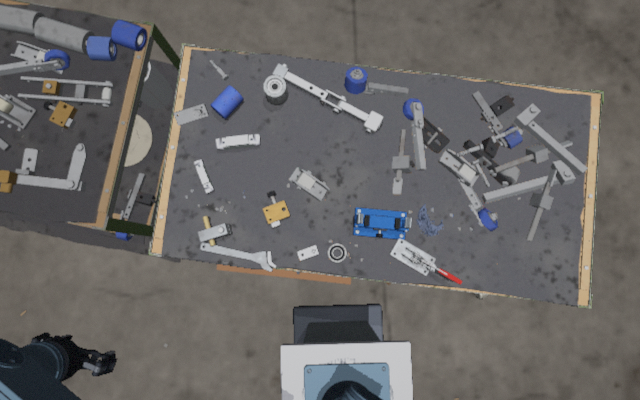

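View pics/wrist0.png

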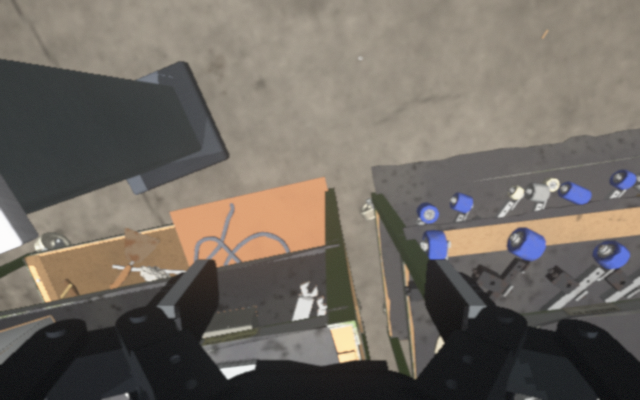

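```bash
python3 - <<'E'
import cv2
a=cv2.imread('pics/top0.png');cv2.imwrite('pics/top0z.png',cv2.resize(a[115:275,180:440],None,fx=3,fy=3,interpolation=cv2.INTER_CUBIC))
a=cv2.imread('pics/scene0.png');cv2.imwrite('pics/scene0z.png',cv2.resize(a[140:300,200:400],None,fx=3.7,fy=3.7,interpolation=cv2.INTER_CUBIC))
from h import *
c=load('top0')
for uv in [(216,144),(260,139),(196,162),(211,191),(356,222),(409,224),(170,240),(180,60)]: print(uv,onplane(c,uv,0.03).round(3))
E
```

```text
(216, 144) [0.651 0.308 0.03 ]
(260, 139) [0.66  0.198 0.03 ]
(196, 162) [0.607 0.358 0.03 ]
(211, 191) [0.532 0.321 0.03 ]
(356, 222) [ 0.445 -0.036  0.03 ]
(409, 224) [ 0.436 -0.166  0.03 ]
(170, 240) [0.414 0.422 0.03 ]
(180, 60) [0.873 0.4   0.03 ]
```

View pics/top0z.png

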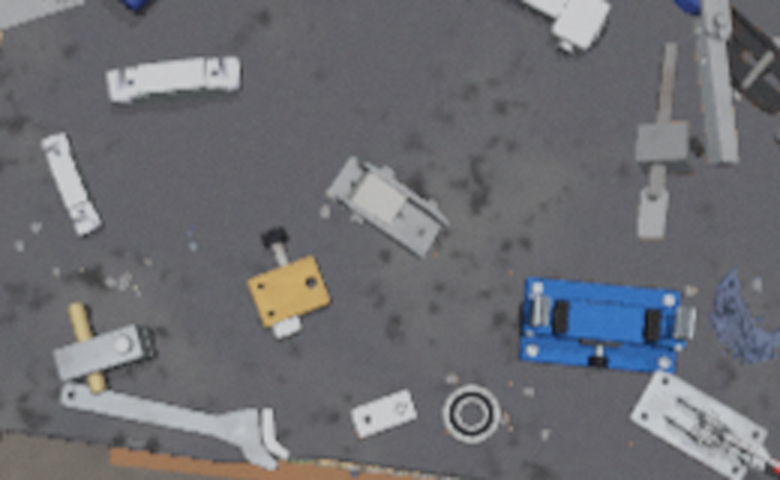

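View pics/scene0z.png

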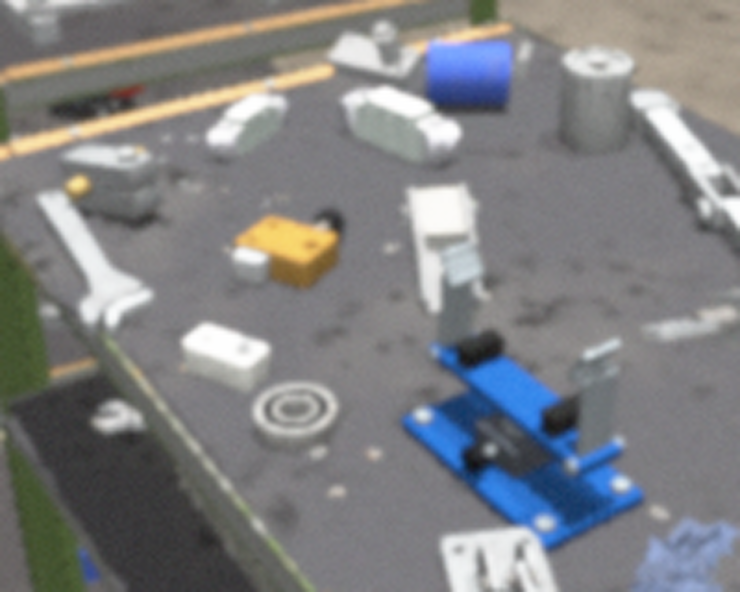

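```bash
python3 - <<'E'
from h import *
d=cams.get_image('wrist');print(np.array(d['mount']).round(4),d['fx'],d['cx'],d['cy'])
c=load('wrist0');print(-c['R'].T@c['t'],c['R'][2])
E
```

```text
[[ 1.000e+00  1.000e-04 -0.000e+00 -0.000e+00]
 [-1.000e-04  9.636e-01  2.673e-01 -6.680e-02]
 [ 0.000e+00 -2.673e-01  9.636e-01 -1.749e-01]
 [ 0.000e+00  0.000e+00  0.000e+00  1.000e+00]] 346.66157896128567 321.1832121730397 205.50760768807444
[0.13362741 0.53740941 0.37282242] [ 0.24886152 -0.09671182 -0.96369848]
```

Emit:
send_rows(increments=[[[34, -20, 4, 0, 0, -5.4, 1], [34, -20, 4, 0, 0, -5.4, 1], [34, -20, 4, 0, 0, -5.4, 1], [34, -20, 4, 0, 0, -5.4, 1], [34, -20, 4, 0, 0, -5.4, 1], [34, -20, 4, 0, 0, -5.4, 1], [34, -20, 4, 0, 0, -5.4, 1], [34, -20, 4, 0, 0, -5.4, 1]]])

```text
time_s: 0.87
position: [0.4695, 0.3525, 0.2306]
ee_rot: [-0.0, 0.975, 0.222, -0.0]
wrist_force: [-0.0, 0.7, 0.4]
opening: 0.0855
```

Emit:
send_rows(increments=[[[34, -20, 4, 0, 0, -5.4, 1], [34, -20, 4, 0, 0, -5.4, 1], [34, -20, 4, 0, 0, -5.4, 1], [34, -20, 4, 0, 0, -5.4, 1], [0, 0, 0, 0, 0, 0, 1], [0, 0, 0, 0, 0, 0, 1]]])

```text
time_s: 1.37
position: [0.6058, 0.2719, 0.2454]
ee_rot: [0.0, 0.999, 0.036, -0.001]
wrist_force: [0.4, -0.2, -0.5]
opening: 0.0854
```

```bash
python3 - <<'E'
from h import *
s=grab('wrist','w1');print(s['time_s'],s['position'],s['ee_rot'],s['qpos'],s['wrist_force'])
E
```

```text
1.3667 [0.60577016 0.27193728 0.24538317] [ 1.73297136e-04  9.99353033e-01  3.59587074e-02 -6.76436017e-04] [ 2.54325702e-01  4.47115236e-01  1.14975861e+00 -4.53077925e-05
  1.54611464e+00  1.82393912e-01] [ 0.44862234 -0.24369327 -0.45154519]
```

View pics/w1.png

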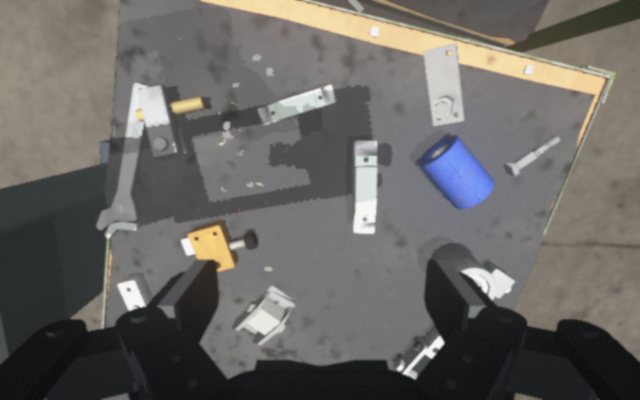

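Emit:
send_rows(increments=[[[16, -12, -30, 0, 0, 0, 1], [16, -12, -30, 0, 0, 0, 1], [16, -12, -30, 0, 0, 0, 1], [0, 0, 0, 0, 0, 0, 1], [0, 0, 0, 0, 0, 0, 1]]])

```text
time_s: 1.83
position: [0.6499, 0.2382, 0.1541]
ee_rot: [0.0, 0.999, 0.038, -0.003]
wrist_force: [-0.5, 0.3, 1.1]
opening: 0.0854
```

```bash
python3 - <<'E'
from h import *
s=grab('wrist','w2');print(s['time_s'],s['position'],s['ee_rot'],s['wrist_force'])
a=cv2.imread('pics/w2.png');cv2.imwrite('pics/w2z.png',cv2.resize(a[60:260,240:440],None,fx=3,fy=3,interpolation=cv2.INTER_CUBIC))
a=cv2.imread('pics/w1.png');cv2.imwrite('pics/w1z.png',cv2.resize(a[130:250,330:400],None,fx=5,fy=5,interpolation=cv2.INTER_CUBIC))
E
```

```text
1.8333 [0.64988081 0.23816885 0.15410074] [ 1.93730547e-04  9.99277134e-01  3.79047226e-02 -2.89895073e-03] [-0.47453029  0.33250727  1.12143173]
```

View pics/w2z.png

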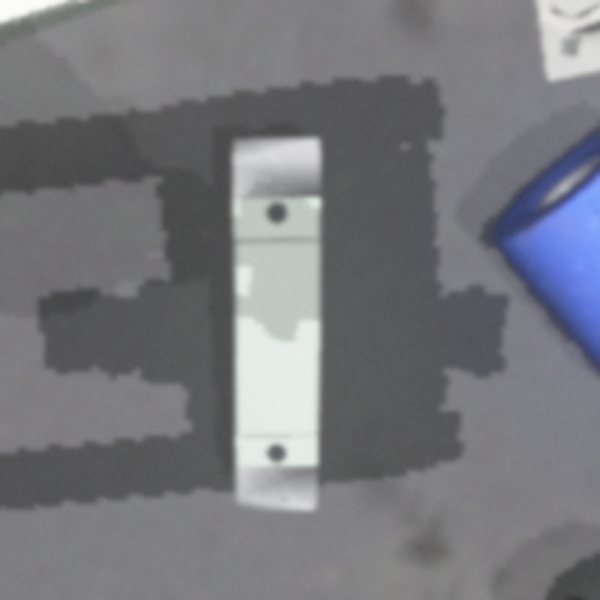

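View pics/w1z.png

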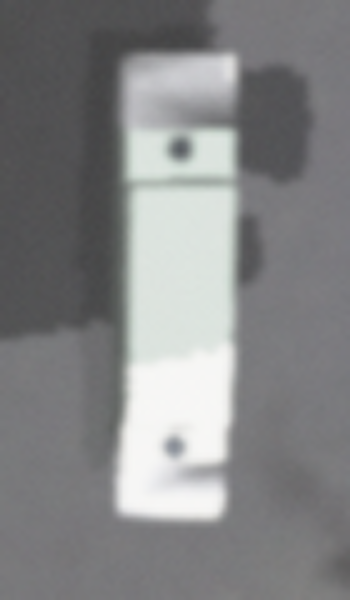

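```bash
cat > m.py <<'E'
from h import *
c1,c2,ct=load('w1'),load('w2'),load('top0')
z1=lambda u,v:(330+(u-.0)/5-.4,130+v/5-.4)
z2=lambda u,v:(240+u/3-.33,60+v/3-.33)
A=tri([c1,c2],[z1(180,149),z2(277,212)]);B=tri([c1,c2],[z1(174,446),z2(277,453)])
print('holes',A,B)
for z in(.032,):
  for c,zz,p in((c1,z1,[(180,149),(174,446)]),(c2,z2,[(277,212),(277,453)])):
    P=[onplane(c,zz(*q),z) for q in p];print([x.round(4) for x in P],((P[0]+P[1])/2).round(4),np.linalg.norm(P[0]-P[1]),np.degrees(np.arctan2(*(P[0]-P[1])[:2])))
# rib corners w2 z=.04
R=[onplane(c2,z2(*q),.04) for q in((235,240),(320,240),(235,436),(319,436))]
print('rib',np.round(R,4),np.mean(R,0).round(4))
E_=[onplane(c2,z2(*q),z) for q,z in(((232,139),.026),((321,137),.026),((236,503),.026),((318,510),.026))]
print('ends',np.round(E_,4),np.mean(E_,0))
E
python3 m.py
```

```text
holes (array([0.65507014, 0.28888203, 0.03234846]), [0.00016479775023091776, 0.00016479775023078112]) (array([0.66111467, 0.21890462, 0.03141286]), [2.6181166590895994e-05, 2.6181166590833446e-05])
[array([0.655 , 0.2887, 0.032 ]), array([0.661 , 0.2191, 0.032 ])] [0.658  0.2539 0.032 ] 0.06984666874544311 -4.931103496914544
[array([0.6552, 0.289 , 0.032 ]), array([0.6611, 0.219 , 0.032 ])] [0.6581 0.254  0.032 ] 0.07019924498739791 -4.826958496163492
rib [[0.6441 0.2811 0.04  ]
 [0.6673 0.2829 0.04  ]
 [0.6482 0.2255 0.04  ]
 [0.6723 0.2274 0.04  ]] [0.658  0.2542 0.04  ]
ends [[0.6411 0.3077 0.026 ]
 [0.6659 0.3101 0.026 ]
 [0.6501 0.2004 0.026 ]
 [0.6755 0.2    0.026 ]] [0.65816689 0.25453319 0.026     ]
```

Emit:
send_rows(increments=[[[4, 8, -20, 0, 0, 0.5, 0.6], [4, 8, -35, 0, 0, 0, 0.6], [0, 0, -35, 0, 0, 0, 0.6], [0, 0, 0, 0, 0, 0, 0.6], [0, 0, 0, 0, 0, 0, 0.6]]])

```text
time_s: 2.3
position: [0.6585, 0.2551, 0.067]
ee_rot: [0.0, 0.999, 0.043, -0.001]
wrist_force: [1.7, 0.2, -0.3]
opening: 0.0513
```

```bash
python3 - <<'E'
from h import *
s=grab('wrist','w3');print(s['time_s'],s['position'],s['ee_rot'],s['wrist_force'],s['wrist_torque'],s['opening'],s['qvel'].round(3))
E
```

```text
2.3 [0.65850947 0.25508594 0.06698185] [ 7.20971456e-05  9.99080157e-01  4.28658191e-02 -1.16453281e-03] [ 1.70187712  0.18376216 -0.31738361] [-0.03138703 -0.03803271  0.0233098 ] 0.05126892281688116 [-0.012 -0.044 -0.068 -0.002  0.004 -0.002]
```

View pics/w3.png

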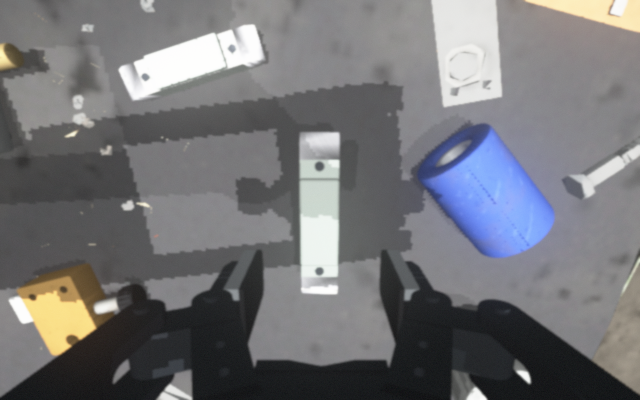

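Emit:
send_rows(increments=[[[0, -1, -25, 0, 0, 0, 0.6], [0, 0, -25, 0, 0, 0, 0.6], [0, 0, -8, 0, 0, 0, 0.6], [0, 0, 0, 0, 0, 0, 0.6], [0, 0, 0, 0, 0, 0, 0.6]]])

```text
time_s: 2.77
position: [0.6614, 0.2533, 0.0111]
ee_rot: [-0.0, 0.999, 0.042, 0.001]
wrist_force: [0.4, 0.2, 1.0]
opening: 0.0511
```

```bash
python3 - <<'E'
from h import *
s=grab('wrist','w4');print(s['time_s'],s['position'],s['ee_rot'],s['wrist_force'],s['wrist_torque'],s['opening'],s['qvel'].round(3))
E
```

```text
2.7667 [0.66144562 0.25325764 0.01109074] [-2.68748204e-04  9.99118794e-01  4.19472557e-02  1.41089637e-03] [0.39822881 0.22423214 0.97329262] [-0.02874674  0.00859398 -0.00051977] 0.05106150979234762 [-0.002 -0.013 -0.017 -0.    -0.005  0.001]
```

Emit:
send_rows(increments=[[[-2, 0.5, -2, 0, 0, 0, 0.6], [0, 0, 0, 0, 0, 0, 0.6], [0, 0, 0, 0, 0, 0, 0.6]]])

```text
time_s: 3.07
position: [0.6586, 0.2535, 0.0078]
ee_rot: [-0.0, 0.999, 0.042, 0.001]
wrist_force: [0.6, -0.1, -0.3]
opening: 0.0511
```

```bash
python3 - <<'E'
from h import *
s=grab('wrist','w5');print(s['time_s'],s['position'],s['ee_rot'],s['wrist_force'],s['wrist_torque'],s['opening'],s['qvel'].round(3))
E
```

```text
3.0667 [0.65864459 0.25352801 0.0077783 ] [-1.38374507e-04  9.99121024e-01  4.19120905e-02  7.33134642e-04] [ 0.59190017 -0.05918447 -0.33947241] [-0.0072888  -0.04676469 -0.07979991] 0.05114138615801209 [-0.002  0.008  0.003 -0.003 -0.002  0.001]
```

View pics/w5.png

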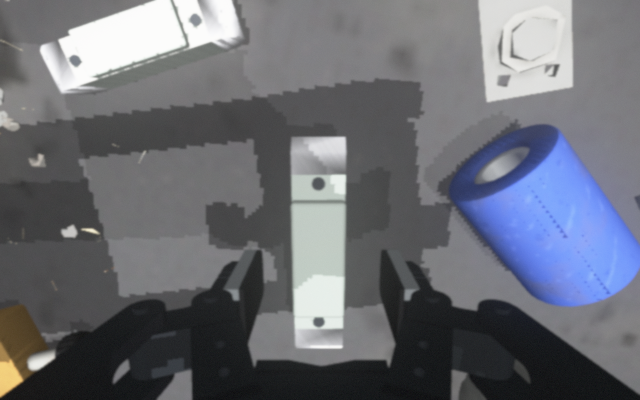

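Emit:
send_rows(increments=[[[0, 0, 0, 0, 0, 0, 0.2], [0, 0, 0, 0, 0, 0, 0], [0, 0, 0, 0, 0, 0, 0], [0, 0, 0, 0, 0, 0, 0], [0, 0, 0, 0, 0, 0, 0], [0, 0, 0, 0, 0, 0, 0]]], force=70)

```text
time_s: 3.62
position: [0.6615, 0.2538, 0.0117]
ee_rot: [-0.0, 0.999, 0.042, 0.004]
wrist_force: [-3.1, -1.6, 20.3]
opening: 0.0006
```

Emit:
send_rows(increments=[[[0, 0, 10, 0, 0, 0, 0], [0, 0, 30, 0, 0, 0, 0], [0, 0, 40, 0, 0, 0, 0], [0, 0, 40, 0, 0, 0, 0], [0, 0, 40, 0, 0, 0, 0], [0, 0, 40, 0, 0, 0, 0], [0, 0, 0, 0, 0, 0, 0], [0, 0, 0, 0, 0, 0, 0]]])

```text
time_s: 4.28
position: [0.66, 0.2538, 0.2108]
ee_rot: [-0.001, 0.999, 0.042, 0.004]
wrist_force: [-0.3, 1.2, -0.8]
opening: -0.0003
```

```bash
python3 - <<'E'
from h import *
s=grab('wrist','w6');print(s['time_s'],s['position'],s['ee_rot'],s['wrist_force'],s['wrist_torque'],s['opening'],s['qvel'].round(3))
E
```

```text
4.2833 [0.66000621 0.25376307 0.21076162] [-6.39273008e-04  9.99114809e-01  4.19019267e-02  3.66314619e-03] [-0.25949343  1.20682769 -0.78921426] [0.02059226 0.02243836 0.03103252] -0.00033454443222155666 [-0.003  0.052  0.088 -0.    -0.013  0.   ]
```

View pics/w6.png

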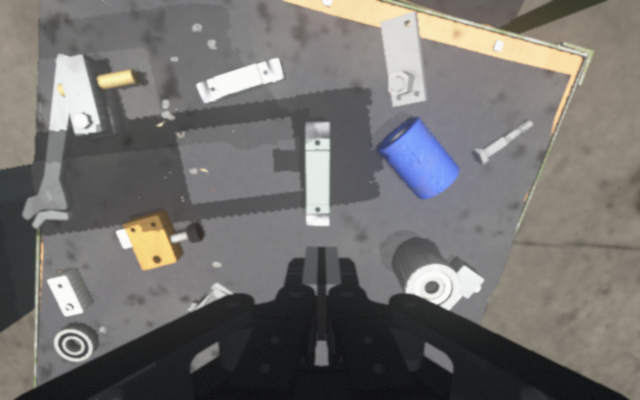

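```bash
python3 - <<'E'
from h import *
s=grab('scene','s7');p=s['position'];R=q2R(s['ee_rot'])
c=load('s7');a=cv2.imread('pics/s7.png')
for k,col in((0,(0,0,255)),(-.019,(0,255,0)),(-.073,(255,0,0))):
    uv=proj(c,p+R[:,2]*k);print(uv);
    cv2.circle(a,tuple(int(round(x*1)) for x in uv),1,col,-1)
u,v=map(int,proj(c,p))
cv2.imwrite('pics/s7z.png',cv2.resize(a[v-80:v+70,u-80:u+80],None,fx=4,fy=4,interpolation=cv2.INTER_NEAREST))
E
```

```text
[307.13122088 110.26594302]
[307.03065203 103.31737428]
[306.73437573  82.84685749]
```

View pics/s7z.png

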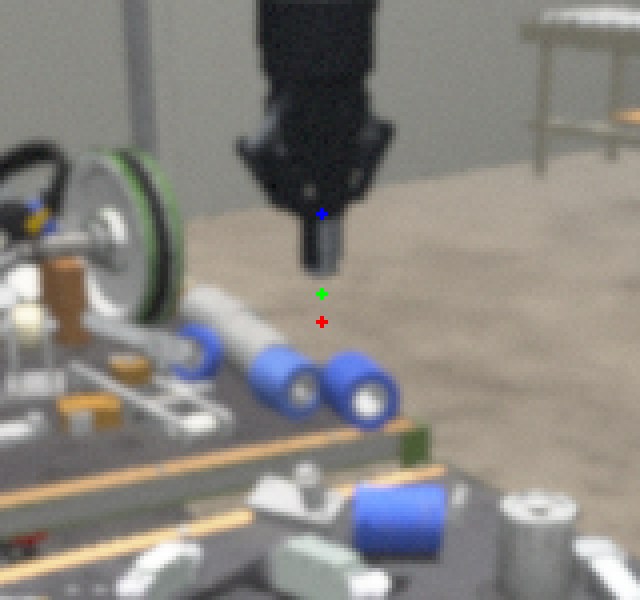

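```bash
cat > holes.py <<'E'
from h import *
import sys
def holes(fn,box,z=.032,thr=110):
    c=load(fn);g=cv2.cvtColor(c['img'],cv2.COLOR_RGB2GRAY)
    x0,y0,x1,y1=box
    a=cv2.resize(g[y0:y1,x0:x1],None,fx=6,fy=6,interpolation=cv2.INTER_CUBIC)
    cv2.imwrite('pics/_'+fn+'.png',a)
E
python3 - <<'E'
from holes import *
holes('w6',(295,115,340,230))
E
```

```text
(no output)
```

View pics/_w6.png

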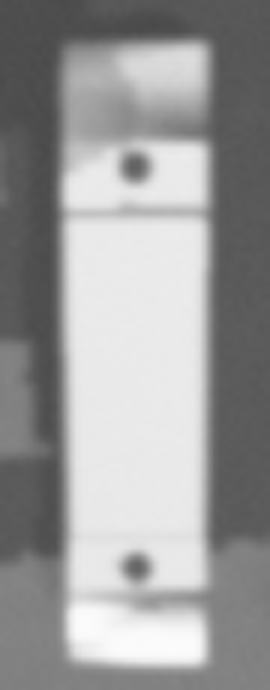

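```bash
python3 - <<'E'
from h import *
c=load('w6');P=[onplane(c,(295+u/6-.42,115+v/6-.42),.032) for u,v in((135,167),(137,567))]
print(P,(P[0]+P[1])/2,np.linalg.norm(P[0]-P[1]),np.degrees(np.arctan2(*(P[0]-P[1])[:2])))
E
```

```text
[array([0.65503469, 0.28880785, 0.032     ]), array([0.66102738, 0.21915814, 0.032     ])] [0.65803103 0.253983   0.032     ] 0.06990704512929008 -4.917645058366825
```

Emit:
send_rows(increments=[[[0, 0, -30, 0, 0, 0, 0.6], [0, 0, -40, 0, 0, 0, 0.6], [0, 0, -40, 0, 0, 0, 0.6], [0, 0, -40, 0, 0, 0, 0.6], [0, 0, -30, 0, 0, 0, 0.6], [0, 0, 0, 0, 0, 0, 0.6], [0, 0, 0, 0, 0, 0, 0.6]]])

```text
time_s: 4.97
position: [0.6552, 0.2526, 0.0226]
ee_rot: [0.001, 0.999, 0.042, -0.004]
wrist_force: [1.2, 0.2, 1.1]
opening: 0.0516
```

```bash
cat > st.py <<'E'
from h import *
s=monitor.get_state();R=q2R(s['ee_rot'])
print(s['time_s'],s['position'].round(4),'yaw',np.degrees(np.arctan2(R[1,0],R[0,0])).round(2),'tilt xy deg',np.degrees(R[:2,2]).round(2),'F',s['wrist_force'].round(2),'T',s['wrist_torque'].round(3),'op',round(s['opening'],4),'qv',np.abs(s['qvel']).max().round(3))
E
python3 st.py
```

```text
4.9667 [0.6552 0.2526 0.0226] yaw 4.79 tilt xy deg [-0.47 -0.1 ] F [1.24 0.24 1.14] T [ 0.022 -0.032  0.045] op 0.0516 qv 0.083
```

Emit:
send_rows(increments=[[[0, 0, 0, 0, 0, 0, 0.6], [0, 0, 0, 0, 0, 0, 0.6], [0, 0, 0, 0, 0, 0, 0.6]]])

```text
time_s: 5.22
position: [0.6601, 0.2537, 0.0295]
ee_rot: [-0.0, 0.999, 0.042, 0.002]
wrist_force: [-0.3, 0.1, 0.4]
opening: 0.0513
```

```bash
python3 st.py
```

```text
5.2167 [0.6601 0.2537 0.0295] yaw 4.8 tilt xy deg [0.27 0.06] F [-0.31  0.08  0.4 ] T [ 0.047 -0.004 -0.002] op 0.0513 qv 0.009
```

Emit:
send_rows(increments=[[[-2, 0.3, -10, 0, 0.25, 0, 0.6], [0, 0, -15, 0, 0, 0, 0.6], [0, 0, -13, 0, 0, 0, 0.6], [0, 0, -7, 0, 0, 0, 0.6], [0, 0, -3, 0, 0, 0, 0.6], [0, 0, 0, 0, 0, 0, 0.6], [0, 0, 0, 0, 0, 0, 0.6], [0, 0, 0, 0, 0, 0, 0.6]]])

```text
time_s: 5.88
position: [0.6568, 0.2538, -0.0207]
ee_rot: [-0.0, 0.999, 0.042, -0.002]
wrist_force: [-0.2, -0.3, -0.2]
opening: 0.0513
```

```bash
python3 st.py; python3 -c "
from h import *
grab('scene','s8');a=cv2.imread('pics/s8.png');cv2.imwrite('pics/s8z.png',cv2.resize(a[100:220,240:380],None,fx=5,fy=5,interpolation=cv2.INTER_CUBIC))"
```

```text
5.8833 [ 0.6568  0.2538 -0.0207] yaw 4.8 tilt xy deg [-0.18  0.02] F [-0.2  -0.29 -0.17] T [-0.033 -0.049  0.042] op 0.0513 qv 0.006
```

View pics/s8z.png

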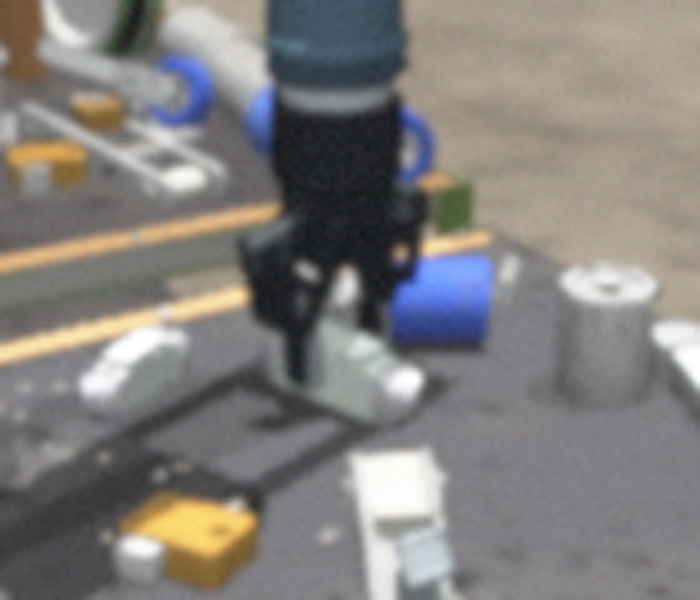

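Emit:
send_rows(increments=[[[1, 0, 0, 0, -0.2, 0, 0.5], [0, 0, 0, 0, 0, 0, 0.3], [0, 0, 0, 0, 0, 0, 0.1], [0, 0, 0, 0, 0, 0, 0], [0, 0, 0, 0, 0, 0, 0], [0, 0, 0, 0, 0, 0, 0]]], force=70)

```text
time_s: 6.43
position: [0.6576, 0.2537, -0.0207]
ee_rot: [-0.0, 0.999, 0.042, 0.0]
wrist_force: [-0.5, -0.4, 4.5]
opening: 0.0227
```

```bash
python3 st.py
```

```text
6.4333 [ 0.6576  0.2537 -0.0207] yaw 4.8 tilt xy deg [0.01 0.01] F [-0.45 -0.36  4.51] T [-0.013  0.061 -0.021] op 0.0227 qv 0.002
```

Emit:
send_rows(increments=[[[0, 0, 8, 0, 0, 0, 0], [0, 0, 20, 0, 0, 0, 0], [0, 0, 35, 0, 0, 0, 0], [0, 0, 40, 0, 0, 0, 0], [0, 0, 40, 0, 0, 0, 0], [0, 0, 25, 0, 0, 0, 0], [0, 0, 10, 0, 0, 0, 0], [0, 0, 0, 0, 0, 0, 0]]])

```text
time_s: 7.1
position: [0.6585, 0.254, 0.1597]
ee_rot: [-0.0, 0.999, 0.042, 0.002]
wrist_force: [0.9, 0.8, -2.7]
opening: 0.0228
```

```bash
python3 st.py;python3 -c "
from h import *
grab('wrist','w9')"
```

```text
7.1 [0.6585 0.254  0.1597] yaw 4.8 tilt xy deg [0.23 0.06] F [ 0.88  0.82 -2.66] T [-0.035 -0.032 -0.   ] op 0.0228 qv 0.076
```

View pics/w9.png

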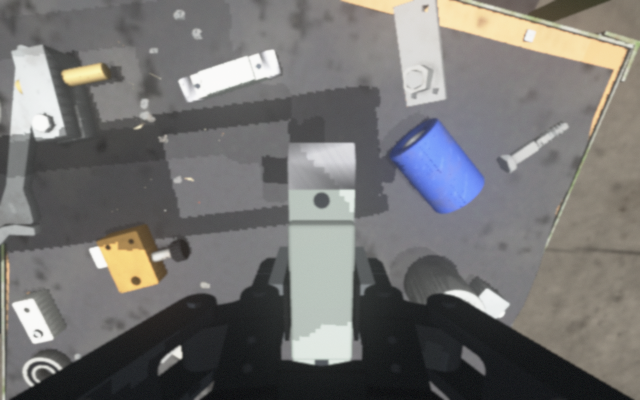

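Emit:
send_rows(increments=[[[-8, -16, 5, 0, 0, 0, 0], [-16, -34, 5, 0, 0, -0.7, 0], [-16, -35, 5, 0, 0, -0.7, 0], [-16, -35, 5, 0, 0, -0.7, 0], [-16, -35, 5, 0, 0, -0.7, 0], [-16, -35, 5, 0, 0, -0.7, 0], [-16, -35, 5, 0, 0, -0.7, 0], [-16, -35, 5, 0, 0, -0.7, 0]]])

```text
time_s: 7.82
position: [0.534, -0.0073, 0.1932]
ee_rot: [-0.001, 1.0, -0.001, -0.004]
wrist_force: [1.0, -0.2, -2.0]
opening: 0.0231
```

Emit:
send_rows(increments=[[[-16, -35, 0, 0, 0, -0.7, 0], [-16, -35, 0, 0, 0, -0.7, 0], [-16, -35, 0, 0, 0, -0.7, 0], [-16, -33, 0, 0, 0, -0.7, 0], [-16, -30, 0, 0, 0, -0.7, 0], [-8, -16, 0, 0, 0, 0, 0], [0, 0, 0, 0, 0, 0, 0], [0, 0, 0, 0, 0, 0, 0]]])

```text
time_s: 8.48
position: [0.4474, -0.1901, 0.1938]
ee_rot: [-0.002, 0.999, -0.033, -0.003]
wrist_force: [0.5, 0.5, -2.5]
opening: 0.0227
```

Emit:
send_rows(increments=[[[0, 0, 0, 0, 0, 0, 0], [0, 0, 0, 0, 0, 0, 0], [0, 0, 0, 0, 0, 0, 0]]])

```text
time_s: 8.73
position: [0.4493, -0.1891, 0.1959]
ee_rot: [-0.001, 1.0, -0.031, -0.001]
wrist_force: [0.5, 0.2, -3.2]
opening: 0.0229
```

```bash
python3 st.py;python3 -c "
from h import *
grab('wrist','w10');grab('top','t10');grab('scene','s10')"
```

```text
8.7333 [ 0.4493 -0.1891  0.1959] yaw -3.5 tilt xy deg [-0.11  0.06] F [ 0.48  0.24 -3.18] T [-0.036 -0.019 -0.01 ] op 0.0229 qv 0.007
```

View pics/w10.png

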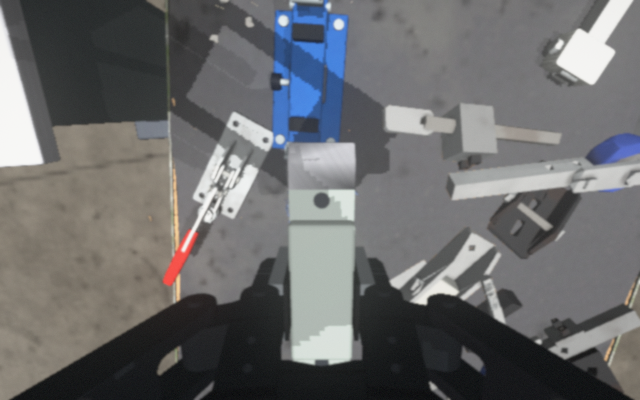

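Emit:
send_rows(increments=[[[-20, 8, 5, 0, 0, 0, 0], [-30, 10, 5, 0, 0, 0, 0], [-20, 6, 5, 0, 0, 0, 0], [-5, 0, 0, 0, 0, 0, 0], [0, 0, 0, 0, 0, 0, 0], [0, 0, 0, 0, 0, 0, 0], [0, 0, 0, 0, 0, 0, 0], [0, 0, 0, 0, 0, 0, 0]]])

```text
time_s: 9.55
position: [0.375, -0.1667, 0.2115]
ee_rot: [-0.0, 1.0, -0.031, -0.0]
wrist_force: [-0.1, 0.7, -2.9]
opening: 0.0229
```

```bash
python3 st.py;python3 -c "
from h import *
grab('wrist','w11')"
```

```text
9.55 [ 0.375  -0.1667  0.2115] yaw -3.59 tilt xy deg [-0.04  0.01] F [-0.13  0.74 -2.92] T [ 0.001 -0.035  0.101] op 0.0229 qv 0.004
```

Emit:
send_rows(increments=[[[20, 0, 0, 0, 0, 0, 0], [40, 0, 0, 0, 0, 0, 0], [40, 0, 0, 0, 0, 0, 0], [40, 0, 0, 0, 0, 0, 0], [15, 0, 0, 0, 0, 0, 0], [5, 0, 0, 0, 0, 0, 0], [0, 0, 0, 0, 0, 0, 0], [0, 0, 0, 0, 0, 0, 0]]])

```text
time_s: 10.27
position: [0.5335, -0.1661, 0.2108]
ee_rot: [-0.0, 1.0, -0.031, -0.002]
wrist_force: [0.2, 0.0, -2.6]
opening: 0.0227
```

Emit:
send_rows(increments=[[[0, 0, 0, 0, 0, 0, 0], [0, 0, 0, 0, 0, 0, 0], [0, 0, 0, 0, 0, 0, 0]]])

```text
time_s: 10.52
position: [0.5334, -0.1665, 0.2121]
ee_rot: [0.0, 0.999, -0.032, -0.0]
wrist_force: [-0.8, -0.3, -2.8]
opening: 0.0229
```

```bash
python3 st.py;python3 -c "
from h import *
grab('wrist','w12')
for n in('w11','w12'):
  a=cv2.imread('pics/%s.png'%n); cv2.imwrite('pics/%sc.png'%n,a)
"
```

```text
10.5167 [ 0.5334 -0.1665  0.2121] yaw -3.64 tilt xy deg [-0.03 -0.01] F [-0.77 -0.28 -2.84] T [ 0.028 -0.009  0.009] op 0.0229 qv 0.007
```

View pics/w11.png

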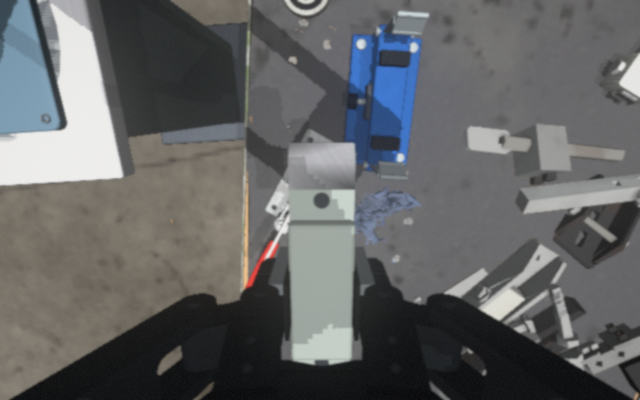

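View pics/w12.png

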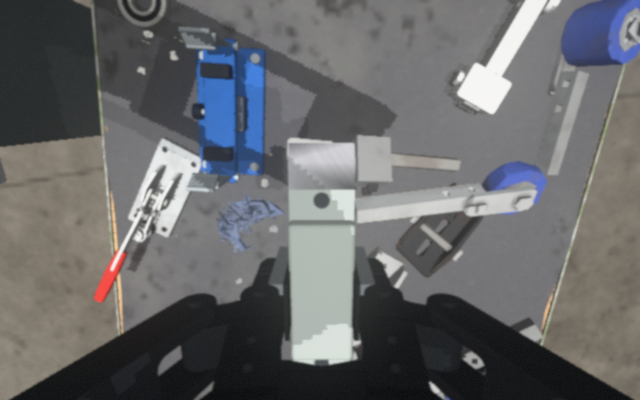

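Both views show the holder whole: in w11 around (385,95), in w12 around (230,110), with rests, corner bolts and both clips visible. Zooming.

```bash
python3 - <<'E'
import cv2
a=cv2.imread('pics/w11.png');cv2.imwrite('pics/w11z.png',cv2.resize(a[5:190,335:440],None,fx=4,fy=4,interpolation=cv2.INTER_CUBIC)[:, :])
a=cv2.imread('pics/w12.png');cv2.imwrite('pics/w12z.png',cv2.resize(a[15:200,175:280],None,fx=4,fy=4,interpolation=cv2.INTER_CUBIC))
b=cv2.hconcat([cv2.imread('pics/w11z.png')[:600],cv2.imread('pics/w12z.png')[:600]]);
b=cv2.hconcat([cv2.resize(x,None,fx=.8,fy=.8) for x in (cv2.imread('pics/w11z.png'),cv2.imread('pics/w12z.png'))])
print(b.shape);cv2.imwrite('pics/wz.png',b)
E
```

```text
(592, 672, 3)
```

View pics/wz.png

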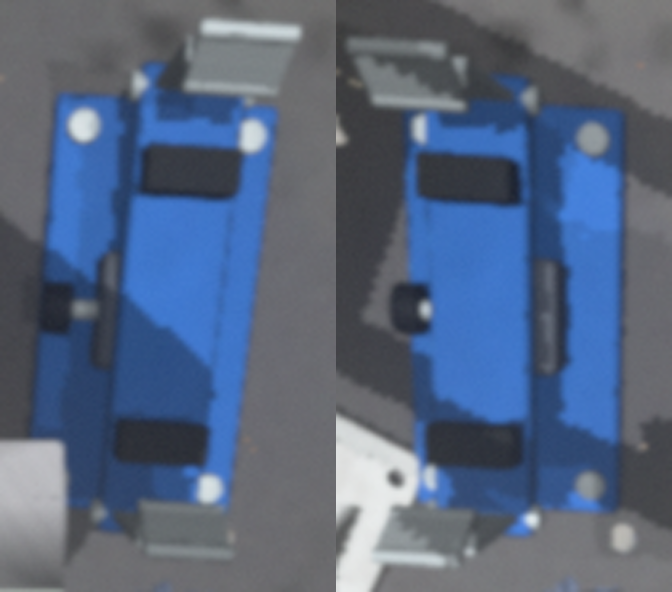

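```bash
cat > st2.py <<'E'
from h import *
a,b=load('w11'),load('w12')
f=lambda u,v:(335+u/3.2-.35,5+v/3.2-.35)
g=lambda u,v:(175+(u-336)/3.2-.35,15+v/3.2-.35)
P={}
for n,p,q in [('cL-l',(203,22),(348,41)),('cL-r',(300,28),(445,46)),('cL nib l',(187,88),(377,104)),('cL nib r',(282,95),(465,108)),
 ('cR-l',(147,552),(375,559)),('cR-r',(232,557),(466,566)),('cR nib l',(138,502),(388,510)),('cR nib r',(228,507),(473,514)),
 ('restL tl',(147,147),(417,152)),('restL tr',(241,151),(513,158)),('restR bl',(116,458),(427,463)),('restR br',(205,464),(518,467)),
 ('base tr',(277,107),(625,110)),('base br',(230,508),(619,510)),('bolt tr',(253,136),(592,137))]:
    X,r=tri([a,b],[f(*p),g(*q)]);P[n]=X;print(n,X.round(4),round(r[0]*1000,2))
m=lambda *k:np.mean([P[i] for i in k],0)
L,R=m('cL-l','cL-r'),m('cR-l','cR-r');C=(L+R)/2
print('flare',L,R,C,np.linalg.norm(L-R),np.degrees(np.arctan2(-(L-R)[0],(L-R)[1])))
L,R=m('cL nib l','cL nib r'),m('cR nib l','cR nib r');C=(L+R)/2
print('nib',L,R,C,np.linalg.norm(L-R),np.degrees(np.arctan2(-(L-R)[0],(L-R)[1])))
L,R=m('restL tl','restL tr'),m('restR bl','restR br');C=(L+R)/2
print('rest',L,R,C,np.linalg.norm(L-R),np.degrees(np.arctan2(-(L-R)[0],(L-R)[1])))
# base plate on plane z=.008
B=[onplane(a,f(*p),.008) for p in((57,95),(277,107),(230,508))]+[onplane(b,g(*p),.008) for p in((625,110),(619,510))]
print(np.round(B,4)); 
print('base angle', [np.degrees(np.arctan2(-(x-y)[0],(x-y)[1])) for x,y in((B[1],B[2]),(B[3],B[4]))], np.linalg.norm(B[1]-B[2]),np.linalg.norm(B[0]-B[1]), 'centre diag',(B[0]+B[2])/2,(B[0]+B[4])/2)
E
python3 st2.py
```

```text
cL-l [ 0.4389 -0.0358  0.1109] 0.05
cL-r [ 0.4606 -0.0382  0.1107] 0.02
cL nib l [ 0.4382 -0.0464  0.0962] 0.17
cL nib r [ 0.4601 -0.0495  0.099 ] 0.18
cR-l [ 0.4246 -0.1553  0.1098] 0.05
cR-r [ 0.4467 -0.1589  0.1072] 0.38
cR nib l [ 0.4247 -0.1448  0.0962] 0.29
cR nib r [ 0.4477 -0.1471  0.0984] 0.14
restL tl [ 0.4346 -0.0531  0.0596] 0.4
restL tr [ 0.4604 -0.0558  0.0584] 0.11
restR bl [ 0.4242 -0.1373  0.0596] 0.39
restR br [ 0.4504 -0.1406  0.0581] 0.14
base tr [ 0.485  -0.0366  0.0041] 0.03
base br [ 0.4699 -0.1632  0.0076] 0.91
bolt tr [ 0.4752 -0.0455  0.0133] 0.32
flare [ 0.449787   -0.03699265  0.11078854] [ 0.43567928 -0.15709099  0.10849699] [ 0.44273314 -0.09704182  0.10964276] 0.12094581635190069 -6.6997229310125865
nib [ 0.44916743 -0.04794216  0.09757993] [ 0.43621569 -0.14598592  0.09730312] [ 0.44269156 -0.09696404  0.09744153] 0.09889591668324807 -7.525296207597642
rest [ 0.44753951 -0.05444416  0.05901979] [ 0.43730782 -0.13895429  0.05885837] [ 0.44242366 -0.09669922  0.05893908] 0.08512741359044025 -6.90323470547213
[[ 0.4155 -0.0295  0.008 ]
 [ 0.484  -0.0372  0.008 ]
 [ 0.4697 -0.1622  0.008 ]
 [ 0.4856 -0.0372  0.008 ]
 [ 0.4699 -0.1641  0.008 ]]
base angle [np.float64(-6.5082655928860325), np.float64(-7.044273202630235)] 0.12585764127729557 0.06886355366585234 centre diag [ 0.44262604 -0.09584329  0.008     ] [ 0.44273056 -0.09676509  0.008     ]
```

```bash
python3 - <<'E'
from h import *
a=cv2.imread('pics/w12.png');cv2.imwrite('pics/w12s.png',cv2.resize(a[130:370,270:370],None,fx=5,fy=5,interpolation=cv2.INTER_CUBIC)[:600])
E
```

```text
(no output)
```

View pics/w12s.png

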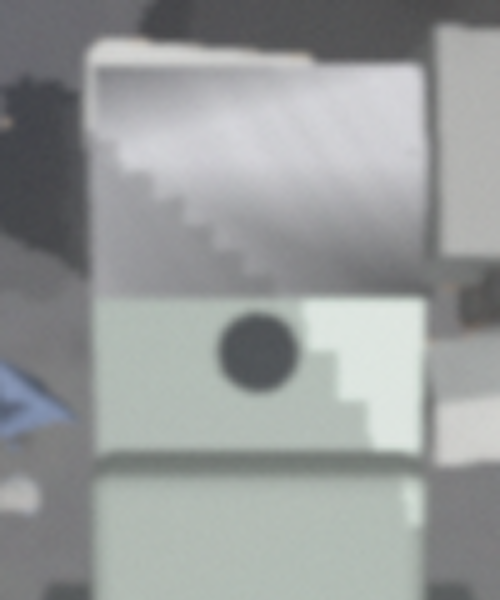

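```bash
python3 - <<'E'
from h import *
d=cams.get_image('wrist');M=np.array(d['mount']);c=load('w12');Ki=np.linalg.inv(c['K'])
def tp(u,v,z):
    r=M[:3,:3]@Ki@np.array([u,v,1.]);o=M[:3,3];return (o+r*(z-o[2])/r[2])*1000
P=lambda u,v:(270+u/5-.4,130+v/5-.4)
for z in(-.0527,-.0507,-.0547):
  print(z,'hole',tp(*P(258,352),z).round(2),'ridge49',tp(*P(95,297),z).round(2),tp(*P(427,297),z).round(2),'ribtop',tp(*P(96,472),z-.008).round(2),tp(*P(425,472),z-.008).round(2))
print('end26',tp(*P(95,66),-.0467).round(2),tp(*P(424,66),-.0467).round(2))
E
```

```text
-0.0527 hole [  0.69 -35.46 -52.7 ] ridge49 [-11.09 -39.56 -52.7 ] [ 12.89 -39.56 -52.7 ] ribtop [-10.56 -28.93 -60.7 ] [ 12.28 -28.93 -60.7 ]
-0.0507 hole [  0.69 -34.94 -50.7 ] ridge49 [-11.28 -39.11 -50.7 ] [ 13.1  -39.11 -50.7 ] ribtop [-10.76 -28.26 -58.7 ] [ 12.48 -28.26 -58.7 ]
-0.0547 hole [  0.69 -35.98 -54.7 ] ridge49 [-10.89 -40.02 -54.7 ] [ 12.69 -40.01 -54.7 ] ribtop [-10.37 -29.6  -62.7 ] [ 12.07 -29.6  -62.7 ]
end26 [-11.23 -55.5  -46.7 ] [ 12.83 -55.5  -46.7 ]
```

Emit:
send_rows(increments=[[[-15, 12, 0, 0, 0, -0.6, 0], [-25, 19, -10, 0, 0, -1.0, 0], [-25, 19, -20, 0, 0, -1.0, 0], [-17, 12, -20, 0, 0, -0.6, 0], [-7, 5, -15, 0, 0, 0, 0], [-2, 2, -5, 0, 0, 0, 0], [0, 0, 0, 0, 0, 0, 0], [0, 0, 0, 0, 0, 0, 0]]])

```text
time_s: 11.28
position: [0.4443, -0.0982, 0.1426]
ee_rot: [0.0, 0.998, -0.059, 0.001]
wrist_force: [1.2, 0.2, -2.3]
opening: 0.0232
```

Emit:
send_rows(increments=[[[0, 0, 0, 0, 0, 0, 0], [0, 0, 0, 0, 0, 0, 0], [0, 0, 0, 0, 0, 0, 0], [0, 0, 0, 0, 0, 0, 0]]])

```text
time_s: 11.62
position: [0.4438, -0.0978, 0.142]
ee_rot: [0.0, 0.998, -0.059, -0.0]
wrist_force: [-0.2, -0.1, -2.5]
opening: 0.0227
```

```bash
python3 st.py;python3 -c "
from h import *
grab('wrist','w13');grab('scene','s13');a=cv2.imread('pics/s13.png');cv2.imwrite('pics/s13z.png',cv2.resize(a[150:300,260:420],None,fx=4,fy=4,interpolation=cv2.INTER_CUBIC))"
```

```text
11.6167 [ 0.4438 -0.0978  0.142 ] yaw -6.81 tilt xy deg [-0.   -0.01] F [-0.21 -0.1  -2.49] T [-0.076 -0.014  0.058] op 0.0227 qv 0.01
```

View pics/s13z.png

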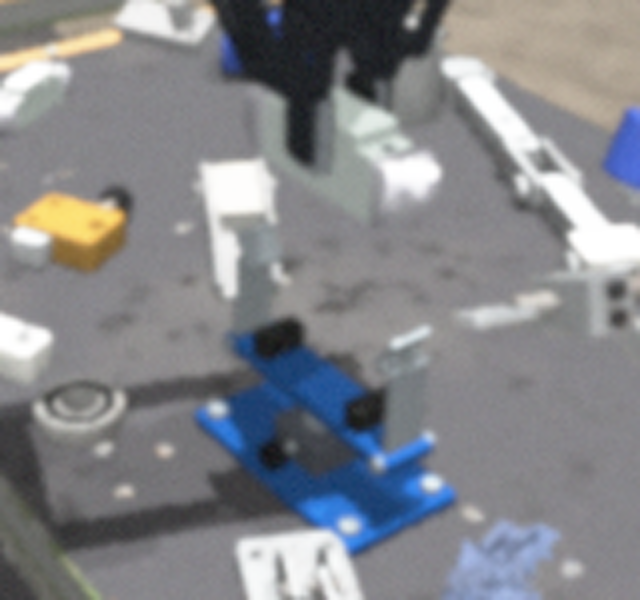

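View pics/w13.png

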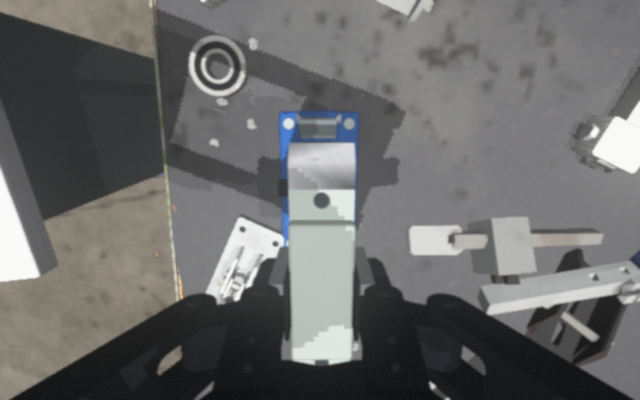

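Emit:
send_rows(increments=[[[-1, 0.5, -10, 0, 0, 0, 0], [-1, 0, -16, 0, 0, 0, 0], [0, 0, -16, 0, 0, 0, 0], [0, 0, -12, 0, 0, 0, 0], [0, 0, -6, 0, 0, 0, 0], [0, 0, 0, 0, 0, 0, 0], [0, 0, 0, 0, 0, 0, 0], [0, 0, 0, 0, 0, 0, 0]]])

```text
time_s: 12.38
position: [0.4419, -0.0972, 0.0824]
ee_rot: [0.0, 0.998, -0.059, 0.0]
wrist_force: [0.7, -0.6, -2.6]
opening: 0.0231
```

Emit:
send_rows(increments=[[[0, 0, 0, 0, 0, 0, 0], [0, 0, 0, 0, 0, 0, 0]]])

```text
time_s: 12.55
position: [0.4418, -0.0971, 0.0823]
ee_rot: [0.0, 0.998, -0.059, 0.0]
wrist_force: [0.3, 1.2, -2.9]
opening: 0.023
```

```bash
python3 st.py;python3 -c "
from h import *
grab('wrist','w14');grab('scene','s14');a=cv2.imread('pics/s14.png');cv2.imwrite('pics/s14z.png',cv2.resize(a[180:300,290:390],None,fx=5,fy=5,interpolation=cv2.INTER_CUBIC))
a=cv2.imread('pics/w14.png');cv2.imwrite('pics/w14z.png',cv2.resize(a[80:220,260:380],None,fx=4,fy=4,interpolation=cv2.INTER_CUBIC))"
```

```text
12.55 [ 0.4418 -0.0971  0.0823] yaw -6.8 tilt xy deg [ 0.03 -0.03] F [ 0.26  1.24 -2.92] T [-0.012  0.018 -0.011] op 0.023 qv 0.003
```

View pics/s14z.png

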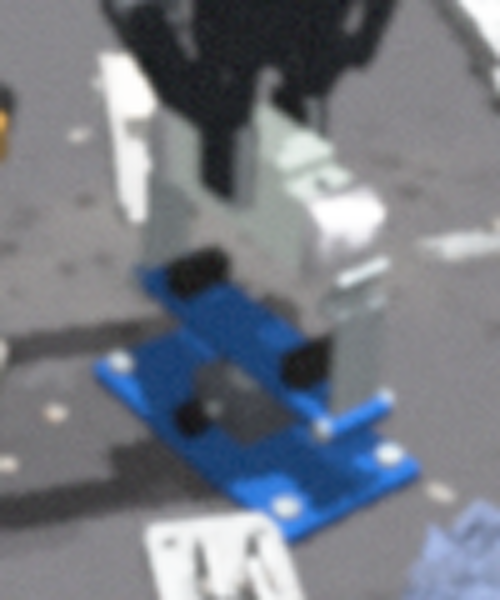

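View pics/w14z.png

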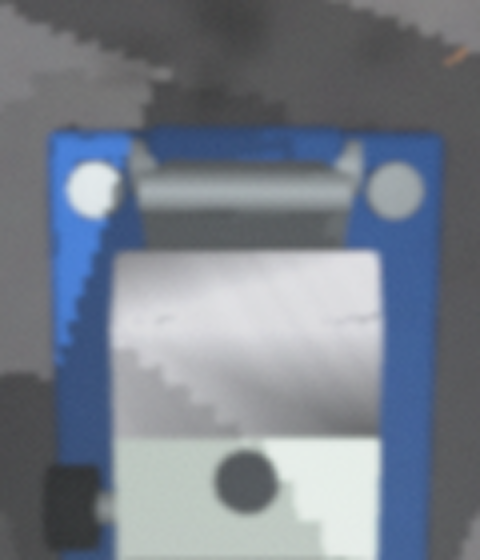

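Emit:
send_rows(increments=[[[0, 0, -4, 0, 0, 0, 0], [0, 0, -5, 0, 0, 0, 0], [0, 0, -3, 0, 0, 0, 0], [0, 0, -2, 0, 0, 0, 0], [0, 0, -2, 0, 0, 0, 0], [0, 0, -2, 0, 0, 0, 0], [0, 0, 0, 0, 0, 0, 0]]])

```text
time_s: 13.23
position: [0.4427, -0.0975, 0.0643]
ee_rot: [0.0, 0.998, -0.059, 0.001]
wrist_force: [1.0, 0.1, 3.4]
opening: 0.0229
```

Emit:
send_rows(increments=[[[0, 0, -2, 0, 0, 0, 0], [0, 0, -2, 0, 0, 0, 0], [0, 0, -2, 0, 0, 0, 0], [0, 0, 0, 0, 0, 0, 0]]])

```text
time_s: 13.57
position: [0.4415, -0.097, 0.0572]
ee_rot: [-0.0, 0.998, -0.059, -0.0]
wrist_force: [2.7, -1.4, -0.7]
opening: 0.023
```

```bash
python3 st.py
```

```text
13.5667 [ 0.4415 -0.097   0.0572] yaw -6.81 tilt xy deg [-0.02  0.  ] F [ 2.7  -1.4  -0.68] T [-0.088 -0.422 -0.025] op 0.023 qv 0.005
```

Emit:
send_rows(increments=[[[0, 0, -2, 0, 0, 0, 0], [0, 0, -2, 0, 0, 0, 0], [0, 0, 0, 0, 0, 0, 0]]])

```text
time_s: 13.82
position: [0.441, -0.0968, 0.0531]
ee_rot: [-0.0, 0.998, -0.059, -0.001]
wrist_force: [2.2, -0.5, -2.2]
opening: 0.0228
```

```bash
python3 st.py
```

```text
13.8167 [ 0.441  -0.0968  0.0531] yaw -6.81 tilt xy deg [-0.08  0.03] F [ 2.16 -0.46 -2.2 ] T [-0.118 -0.352  0.031] op 0.0228 qv 0.003
```

Emit:
send_rows(increments=[[[0, 0, -2, 0, 0, 0, 0], [0, 0, -2, 0, 0, 0, 0], [0, 0, 0, 0, 0, 0, 0]]])

```text
time_s: 14.07
position: [0.4409, -0.0967, 0.049]
ee_rot: [-0.0, 0.998, -0.059, -0.001]
wrist_force: [1.9, -0.3, -2.9]
opening: 0.023
```

```bash
python3 st.py
```

```text
14.0667 [ 0.4409 -0.0967  0.049 ] yaw -6.81 tilt xy deg [-0.08  0.03] F [ 1.95 -0.34 -2.93] T [-0.112 -0.336 -0.061] op 0.023 qv 0.002
```

Emit:
send_rows(increments=[[[0, 0, -2, 0, 0, 0, 0], [0, 0, -1, 0, 0, 0, 0], [0, 0, 0, 0, 0, 0, 0]]])

```text
time_s: 14.32
position: [0.44, -0.0963, 0.0454]
ee_rot: [-0.001, 0.998, -0.059, -0.002]
wrist_force: [1.6, -0.4, -10.4]
opening: 0.0227
```

```bash
python3 st.py
```

```text
14.3167 [ 0.44   -0.0963  0.0454] yaw -6.81 tilt xy deg [-0.2   0.08] F [  1.61  -0.43 -10.45] T [-0.186 -0.28   0.017] op 0.0227 qv 0.003
```

Emit:
send_rows(increments=[[[0, 0, -2, 0, 0, 0, 0], [0, 0, -1, 0, 0, 0, 0], [0, 0, 0, 0, 0, 0, 0]]])

```text
time_s: 14.57
position: [0.4403, -0.0965, 0.0428]
ee_rot: [-0.0, 0.998, -0.059, -0.001]
wrist_force: [-0.4, -1.4, -10.8]
opening: 0.0231
```

```bash
python3 st.py;python3 -c "
from h import *
grab('wrist','w15');grab('scene','s15');a=cv2.imread('pics/s15.png');cv2.imwrite('pics/s15z.png',cv2.resize(a[180:300,290:390],None,fx=5,fy=5,interpolation=cv2.INTER_CUBIC))
a=cv2.imread('pics/w15.png');cv2.imwrite('pics/w15z.png',cv2.resize(a[80:220,260:380],None,fx=4,fy=4,interpolation=cv2.INTER_CUBIC))"
```

```text
14.5667 [ 0.4403 -0.0965  0.0428] yaw -6.8 tilt xy deg [-0.16  0.06] F [ -0.41  -1.44 -10.82] T [-0.14   0.015  0.018] op 0.0231 qv 0.002
```

View pics/s15z.png

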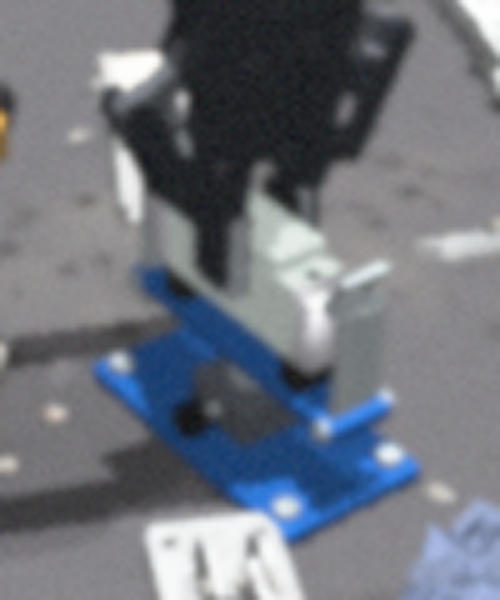

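View pics/w15z.png

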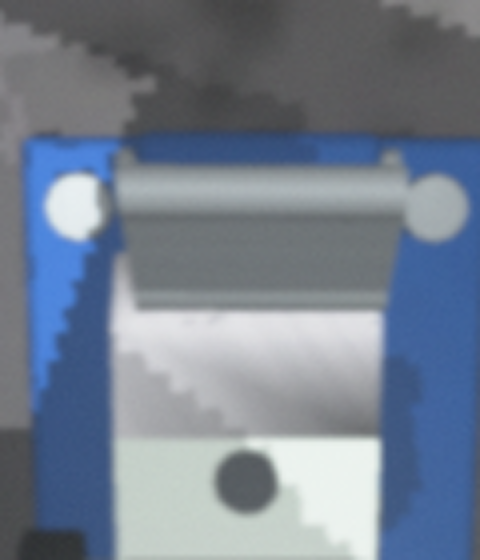

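Emit:
send_rows(increments=[[[1.5, -0.6, 0, 0, -0.15, 0, 0], [0, 0, -1, 0, 0, 0, 0], [0, 0, 0, 0, 0, 0, 0]]])

```text
time_s: 14.92
position: [0.4423, -0.0973, 0.0425]
ee_rot: [-0.0, 0.998, -0.059, 0.001]
wrist_force: [-1.7, 0.7, -9.0]
opening: 0.0231
```

```bash
python3 st.py
```

```text
14.9167 [ 0.4423 -0.0973  0.0425] yaw -6.8 tilt xy deg [0.06 0.03] F [-1.7   0.68 -9.  ] T [ 0.039  0.251 -0.055] op 0.0231 qv 0.002
```

Emit:
send_rows(increments=[[[0, 0, -1.5, 0, 0, 0, 0], [0, 0, -1.5, 0, 0, 0, 0], [0, 0, 0, 0, 0, 0, 0]]])

```text
time_s: 15.17
position: [0.4425, -0.0973, 0.0424]
ee_rot: [0.0, 0.998, -0.059, 0.001]
wrist_force: [-11.3, 3.8, 24.7]
opening: 0.023
```

```bash
python3 st.py
```

```text
15.1667 [ 0.4425 -0.0973  0.0424] yaw -6.78 tilt xy deg [ 0.11 -0.01] F [-11.33   3.76  24.68] T [ 0.699  2.116 -0.063] op 0.023 qv 0.004
```

Emit:
send_rows(increments=[[[-1.5, 0.5, 0.3, 0, 0, 0, 0], [0, 0, 0, 0, 0, 0, 0], [0, 0, 0, 0, 0, 0, 0], [0, 0, 0, 0, 0, 0, 0], [0, 0, 0, 0, 0, 0, 0]]])

```text
time_s: 15.58
position: [0.4425, -0.0974, 0.0424]
ee_rot: [0.0, 0.998, -0.059, 0.002]
wrist_force: [-6.6, 2.8, 14.4]
opening: 0.0228
```

```bash
python3 st.py;python3 -c "
from h import *
grab('wrist','w16');grab('scene','s16');a=cv2.imread('pics/s16.png');cv2.imwrite('pics/s16z.png',cv2.resize(a[180:300,290:390],None,fx=5,fy=5,interpolation=cv2.INTER_CUBIC))
a=cv2.imread('pics/w16.png');cv2.imwrite('pics/w16z.png',cv2.resize(a[80:220,260:380],None,fx=4,fy=4,interpolation=cv2.INTER_CUBIC))"
```

```text
15.5833 [ 0.4425 -0.0974  0.0424] yaw -6.79 tilt xy deg [ 0.28 -0.07] F [-6.61  2.82 14.42] T [ 0.546  1.177 -0.03 ] op 0.0228 qv 0.001
```

View pics/s16z.png

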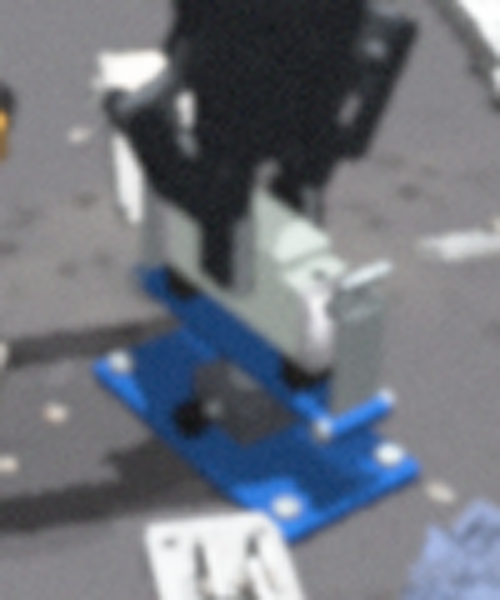

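View pics/w16z.png

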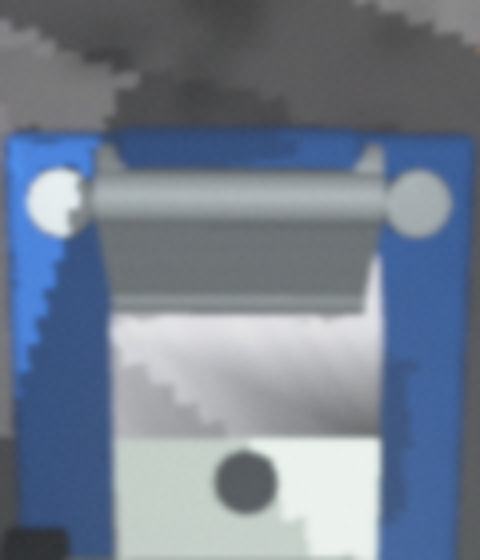

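Emit:
send_rows(increments=[[[-1.5, 0, 1, 0, 0, 0, 0], [-1, 0, 0, 0, 0, 0, 0], [0, 0, 0, 0, 0, 0, 0]]])

```text
time_s: 15.93
position: [0.4415, -0.0977, 0.0425]
ee_rot: [0.001, 0.998, -0.06, 0.004]
wrist_force: [4.0, 3.0, 6.3]
opening: 0.023
```

```bash
python3 st.py
```

```text
15.9333 [ 0.4415 -0.0977  0.0425] yaw -6.83 tilt xy deg [ 0.44 -0.09] F [4.01 3.04 6.33] T [ 0.523 -0.658 -0.021] op 0.023 qv 0.006
```

Emit:
send_rows(increments=[[[0, 0.5, 0, 0, 0.4, 0, 0], [0, 0, -1, 0, 0, 0, 0], [0, 0, -1, 0, 0, 0, 0], [0, 0, 0, 0, 0, 0, 0], [0, 0, 0, 0, 0, 0, 0]]])

```text
time_s: 16.35
position: [0.4413, -0.0978, 0.0424]
ee_rot: [0.001, 0.998, -0.059, 0.0]
wrist_force: [-3.8, 3.4, 29.8]
opening: 0.0229
```

```bash
python3 st.py
```

```text
16.35 [ 0.4413 -0.0978  0.0424] yaw -6.79 tilt xy deg [ 0.01 -0.16] F [-3.82  3.4  29.8 ] T [ 0.672  0.744 -0.099] op 0.0229 qv 0.002
```

Emit:
send_rows(increments=[[[0, 0.8, 0.9, 0, 0, 0, 0], [0, 0, 0, 0, 0, 0, 0], [0, 0, 0, 0, 0, 0, 0], [0, 0, 0, 0, 0, 0, 0], [0, 0, 0, 0, 0, 0, 0], [0, 0, 0, 0, 0, 0, 0]]])

```text
time_s: 16.85
position: [0.4413, -0.0978, 0.0424]
ee_rot: [0.002, 0.998, -0.059, 0.0]
wrist_force: [-1.9, -1.2, 18.5]
opening: 0.0226
```

```bash
python3 st.py
```

```text
16.85 [ 0.4413 -0.0978  0.0424] yaw -6.79 tilt xy deg [-0.   -0.21] F [-1.89 -1.17 18.45] T [-0.     0.329 -0.06 ] op 0.0226 qv 0.001
```

Emit:
send_rows(increments=[[[0, 0, 1, 0, 0, 0, 0], [0, 0, 0.8, 0, 0, 0, 0], [0, 0, 0, 0, 0, 0, 0.1], [0, 0, 0, 0, 0, 0, 0.35], [0, 0, 0, 0, 0, 0, 0.5], [0, 0, 0, 0, 0, 0, 0.55], [0, 0, 0, 0, 0, 0, 0.6], [0, 0, 0, 0, 0, 0, 0.6]]])

```text
time_s: 17.52
position: [0.438, -0.0952, 0.0412]
ee_rot: [-0.0, 0.998, -0.059, -0.003]
wrist_force: [-0.3, 0.5, -0.7]
opening: 0.0511
```

```bash
python3 st.py;python3 -c "
from h import *
grab('wrist','w17')"
```

```text
17.5167 [ 0.438  -0.0952  0.0412] yaw -6.79 tilt xy deg [-0.38  0.05] F [-0.3   0.45 -0.67] T [ 0.017 -0.059 -0.026] op 0.0511 qv 0.005
```

View pics/w17.png

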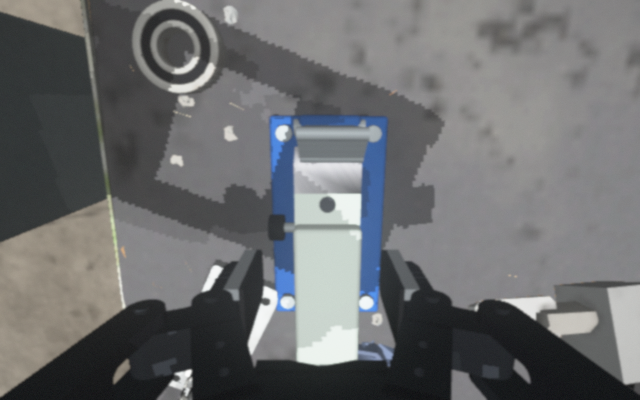

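Emit:
send_rows(increments=[[[2, 0, 10, 0, 0, 0, 0.6], [0, 0, 25, 0, 0, 0, 0.6], [0, 0, 35, 0, 0, 0, 0.6], [0, 0, 40, 0, 0, 0, 0.6], [0, -20, 35, 0, 0, 0, 0.6], [0, -30, 10, 0, 0, 0, 0.6], [0, -20, 0, 0, 0, 0, 0.6], [0, 0, 0, 0, 0, 0, 0.6]]])

```text
time_s: 18.23
position: [0.4415, -0.1693, 0.1979]
ee_rot: [0.002, 0.998, -0.06, -0.001]
wrist_force: [0.6, -0.2, 0.5]
opening: 0.0511
```

Emit:
send_rows(increments=[[[0, 0, 0, 0, 0, 0, 0.6], [0, 0, 0, 0, 0, 0, 0.6], [0, 0, 0, 0, 0, 0, 0.6], [0, 0, 0, 0, 0, 0, 0.6]]])

```text
time_s: 18.57
position: [0.4404, -0.1645, 0.1961]
ee_rot: [-0.0, 0.998, -0.059, -0.003]
wrist_force: [-0.5, -0.0, 0.7]
opening: 0.0515
```

```bash
python3 st.py;python3 -c "
from h import *
grab('wrist','w18');grab('scene','s18');a=cv2.imread('pics/s18.png');cv2.imwrite('pics/s18z.png',cv2.resize(a[190:310,290:400],None,fx=5,fy=5,interpolation=cv2.INTER_CUBIC))
grab('top','t18');a=cv2.imread('pics/t18.png');cv2.imwrite('pics/t18z.png',cv2.resize(a[115:275,180:440],None,fx=3,fy=3,interpolation=cv2.INTER_CUBIC))"
```

```text
18.5667 [ 0.4404 -0.1645  0.1961] yaw -6.74 tilt xy deg [-0.36  0.07] F [-0.49 -0.02  0.66] T [ 0.016 -0.022 -0.001] op 0.0515 qv 0.007
```

View pics/s18z.png

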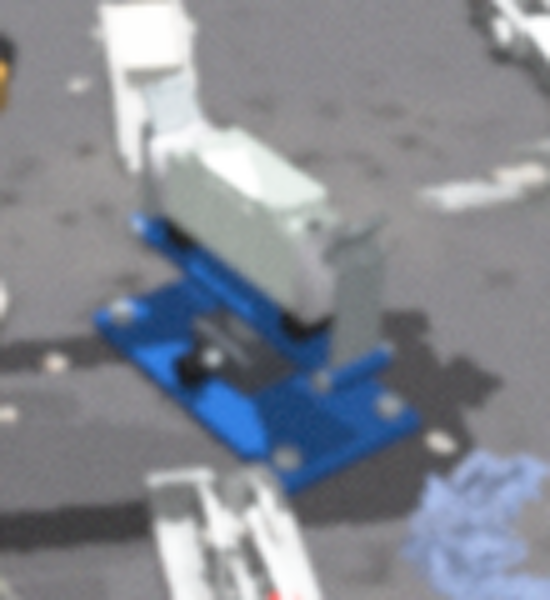

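View pics/w18.png

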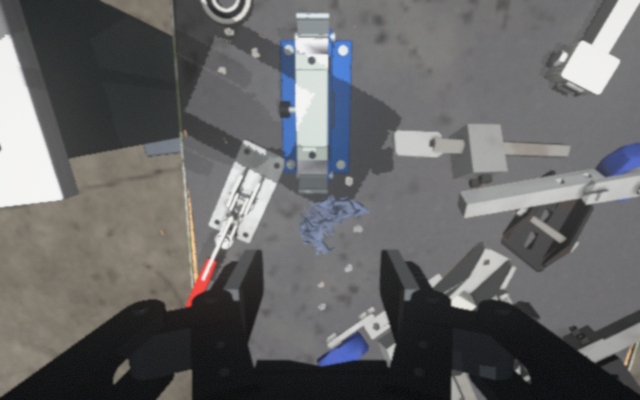

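View pics/t18z.png

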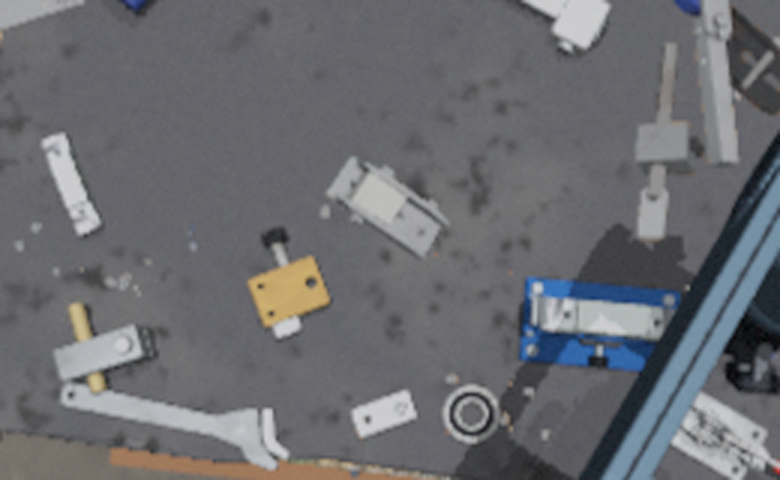

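Emit:
send_rows(increments=[[[-20, 0, 0, 0, 0, 0, 0.6], [-30, 0, 0, 0, 0, 0, 0.6], [-20, 0, 0, 0, 0, 0, 0.6], [0, 0, 0, 0, 0, 0, 0.6], [0, 0, 0, 0, 0, 0, 0.6], [0, 0, 0, 0, 0, 0, 0.6], [0, 0, 0, 0, 0, 0, 0.6], [0, 0, 0, 0, 0, 0, 0.6]]])

```text
time_s: 19.38
position: [0.3715, -0.1658, 0.1966]
ee_rot: [0.0, 0.998, -0.059, -0.002]
wrist_force: [-0.6, 0.1, -0.9]
opening: 0.051
```

```bash
python3 st.py;python3 -c "
from h import *
grab('wrist','w19')
A=cv2.imread('pics/w18.png')[5:200,275:365];B=cv2.imread('pics/w19.png')[5:200,335:455]
b=cv2.hconcat([cv2.resize(x,None,fx=3,fy=3,interpolation=cv2.INTER_CUBIC) for x in(A,B)]);print(b.shape);cv2.imwrite('pics/w19z.png',b)"
```

```text
19.3833 [ 0.3715 -0.1658  0.1966] yaw -6.77 tilt xy deg [-0.29  0.01] F [-0.57  0.06 -0.91] T [0.032 0.01  0.008] op 0.051 qv 0.004
(585, 630, 3)
```

View pics/w19z.png

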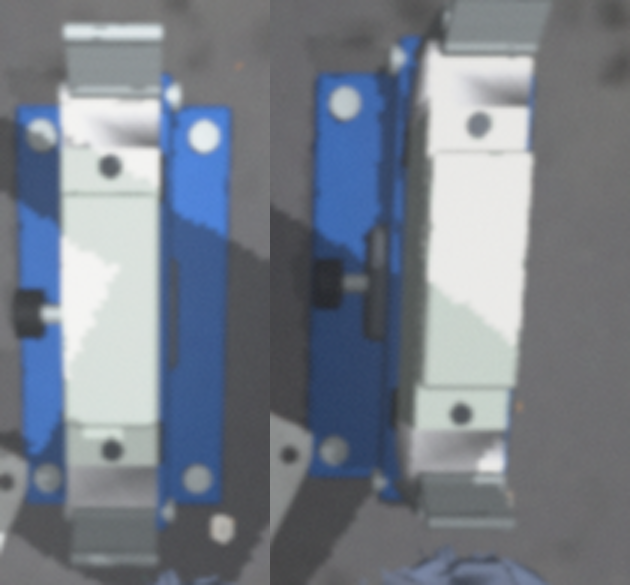

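```bash
python3 - <<'E'
from h import *
a,b=load('w18'),load('w19')
f=lambda u,v:(275+u/3-.33,5+v/3-.33); g=lambda u,v:(335+(u-270)/3-.33,5+v/3-.33)
T=lambda p,q:tri([a,b],[f(*p),g(*q)])
H1,r1=T((110,166),(479,125));H2,r2=T((112,450),(461,413))
print(H1,H2,r1[0],r2[0],(H1+H2)/2,np.linalg.norm(H1-H2),'yaw',np.degrees(np.arctan2(-(H1-H2)[0],(H1-H2)[1])),'dz',H1[2]-H2[2])
# flare edges
L,_=T((63,30),(447,4));
for p,z in(((110,166),.0951),((112,450),.0951)): print(onplane(a,f(*p),z))
# lateral: bar edges at bar top (z .0951), clip L flare edges(z .109)
for nm,p,z in(('bar',((63,150),(160,152)),.0951),('flareL',((63,30),(163,32)),.109),('flareR',((72,560),(158,562)),.109)):
    P=[onplane(a,f(*q),z) for q in p];print(nm,np.round(P,4),np.mean(P,0).round(4))
E
```

```text
[ 0.44535072 -0.06191639  0.09579622] [ 0.43712996 -0.13106756  0.09477965] 4.507098858753549e-05 0.00012891376785951694 [ 0.44124034 -0.09649197  0.09528794] 0.06964552176354531 yaw -6.779565498295089 dz 0.0010165709306561715
[ 0.4453384  -0.06177947  0.0951    ]
[ 0.43714666 -0.13115891  0.0951    ]
bar [[ 0.4343 -0.0568  0.0951]
 [ 0.4579 -0.0601  0.0951]] [ 0.4461 -0.0584  0.0951]
flareL [[ 0.4386 -0.0339  0.109 ]
 [ 0.461  -0.037   0.109 ]] [ 0.4498 -0.0354  0.109 ]
flareR [[ 0.424  -0.1564  0.109 ]
 [ 0.446  -0.1595  0.109 ]] [ 0.435 -0.158  0.109]
```

```bash
python3 -c "
from rig import ticket
print(ticket.sign_off())"
```

```text
the job is handed in; nothing more can be done
None
```

The larger white shoe is snapped under both clips and bottomed on the rests. I have let go of it, and the job was handed in at about 19.4 s.

- **First grasp failed:** the fingertips sit about 28 mm behind the reported TCP. The jaws shut above the shoe and pressed its rib with about 20 N. The shoe had not moved when I measured it again, so I went lower and gripped it at 70 N.
- **Insertion:** near the snap the clips pulled the tool down with about 10 N, then the shoe hit a hard stop with its underside at z = 0.063. I re-aimed it sideways while it was seated. The push peaked at about 32 N, or roughly 47 N with the clips, under the 70 N limit. I then held it at about 21 N.
- **Last checks:**
  - **Height:** two wrist views put the underside at 0.0633, matching the felt stop.
  - **Level:** the two holes on its top differ by 1 mm in height over 70 mm, which is about the error of the measurement.
  - **Centring:** the shoe is within 0.2 mm of centre along its length, and both clips stand equally far out. Across its width it sits about 1 mm off centre, towards -x, and I left that as it was.
  - **Turn:** about -6.8°, the same as the holder.
- **Bystanders:** a top view after release showed the other parts unmoved, though the arm hid part of it.

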